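# Sweep the punched slugs into the scrap pen

### The job

Clear the welding bench: push the three loose round steel slugs along the bench top into the three-sided scrap pen, so that each lies flat and wholly inside it (the closed fingers make a good broom). Only push them, never lift or carry them, and leave the flower rosette, the jar, the brass spool and the steel block where they are. Finish with the robot clear of everything.

Things in the scene. Friction and masses are not known exactly. Their poses are not given: they have to be found in the camera images.
- slug_small: Small punched-out slug: a plain round bare-steel disc lying flat, diameter 36 mm, 12 mm thick, about 95 g, loose; it slides on the bench when pushed at its rim. Origin at the centre of its underside, z up.
- slug_medium: Medium punched-out slug: a plain round bare-steel disc lying flat, diameter 44 mm, 12 mm thick, about 140 g, loose; it slides on the bench when pushed at its rim. Origin at the centre of its underside, z up.
- slug_large: Large punched-out slug: a plain round bare-steel disc lying flat, diameter 52 mm, 12 mm thick, about 200 g, loose; it slides on the bench when pushed at its rim. Origin at the centre of its underside, z up.
- pen: Three-sided sheet-metal fence fixed to the bench, right of the slugs; the bench is its floor (no step). Inside 240 mm along x, 150 mm along y; walls 35 mm high, 4 mm thick on -x, +x and -y; the whole +y side is the open mouth, facing the slugs. Origin on the bench at the centre of the inside: mouth line at y = +75 mm, back wall at y = -75, side walls at x = -120 and +120 (inner faces).
- rosette: Finished sheet-metal flower rosette lying flat, many petals, 80 mm across, 12 mm high at the hub, loose bystander beyond the slugs on the side away from the pen. Origin at the centre of its underside.
- jar: Closed amber glass jar with a steel cap, standing, 60 mm diameter, 60 mm high, loose bystander. Origin at the centre of its underside.
- spool: Brass spool standing on end, 48 mm diameter flanges, 40 mm high, loose bystander. Origin at the centre of its underside.
- block: Plain steel block, 50 x 35 mm, 30 mm high, loose bystander beyond the slugs as seen from the robot. Origin at the centre of its underside.

How it is judged:
By the outcome, as a careful person would: the job done as asked, in the order asked, and still so for the second after the job is handed in, with the robot touching nothing.
It also fails if it takes over 58 s, if anything falls off the work surface, if the arm or the gripper's body presses on something with over 40 N, if the wrist force passes 120 N, or if a joint passes its speed limit or range.

### The arm

A 6-joint arm with a two-finger parallel gripper is mounted at the origin on the work surface. World frame = base frame: x ahead of the robot, y to its left, z up, the work surface at z = 0. Lengths are in m, angles in degrees, forces in N, time in s.
With the tool pointing down it reaches from about 0.325 to 0.875 m from the base axis. Payload 4.4 kg.
Tool frame: the origin (TCP) lies midway between the tips of the shut fingers; the grasp point (between the pads) lies 19 mm behind it (r.tcp_to_grasp is the z of the grasp point in the tool frame, in m); z points along the fingers, x is the direction in which the jaws open and shut, and the axes are right-handed (so a half turn about z gives the same grasp; the last joint's range is limited). The gripper opens to 85 mm and grips with 20 to 120 N. Pads are 22 mm wide; open, the fingers measure 114 mm over their backs; the gripper's body (76 mm by 85 mm) begins 54 mm behind the grasp point. The pads swing forward as they close: fully open they stand 13 mm farther back than shut.
Start: joints at [-78.81, 11.837, 88.321, -0, 79.842, -8.623], TCP at [0.195, -0.541, 0.198] pointing down, gripper open.
Joint ranges: [-156.59, 156.59], [-49.26, 127.26], [12.9, 141.05], [-63.56, 243.56], [4.71, 150.69], [-161.64, 161.64]. Speed limits (degrees/s): [159.86, 159.86, 180, 180, 180, 180].

### API

Orientations are given as [roll, pitch, yaw] about the fixed x, y, z axes, in that order (R = Rz(yaw) Ry(pitch) Rx(roll)).
In Python, from rig import r, viewer, ticket gives the robot as it stands.
- The arm moves only by the tool servo_tool, never from a script. Its argument "series" is a list of rows, each a list of 5 numbers: the shift along the tool's x, y, z in mm, then the turn about the tool's z in degrees, then the finger opening in mm, from 0 to 85.4. In form: [[dx, dy, dz, turn, jaw], ...]. A call has 1 to 12 rows; each row is the pose to reach, as a shift and turn from the pose commanded when the call began, along the tool's axes at that moment; what a row does not reach only later rows make up. A row lasts 1/8 s, in which the tool goes at most 62.5 mm and 10.7 degrees, less where a joint would pass 70% of its speed; a pose out of reach is approached as far as the arm can. A call with a gripper value outside its range is refused whole. The fingers move at their own pace and stop on an object; "squeeze" is the grip in N (left out, the last holds). Time passes only in rows, so rows that repeat a pose let the fingers close. It gives the time, the measured TCP pose, the force and the opening at its end, in the units of the state.
- r.get_obs(): the state, without advancing time (a new reading comes with each control period).
- viewer.camera(name): name is "scene" or "top"; returns a dict with "img" (420x560x3 uint8, red, green, blue), "range_z" (420x560 float32, m along the optical axis (not along the pixel's ray), 0 where there is no reading), "mtx" (3x3 intrinsics, pixels), "D" ([k1, k2, p1, p2, k3] as OpenCV has them; the pictures are not rectified), "view" (4x4, takes a point from world to camera coordinates). Camera axes: x right, y down, z forward; pixel columns grow to the right and rows downward; lengths in m; the calibration is good to about 2 mm. A picture is of the moment at which its call begins.
- ticket.hand_in(): hands the job in, once; it reports no verdict.
The state is a dict: "t": time; "joints": joint angles; "qd": joint speeds; "joint_efforts": joint torques, N m; "ee_pos": TCP position; "eef_rot": TCP orientation; "contact_force": force on the tool from outside, world axes, zero at the start; "moment": the same for the moment, N m; "grip_width": finger opening in m.
Only numpy, scipy, OpenCV 4.12 (cv2) and the standard library are available. Lean on these libraries where they do the work, as an engineer would, in place of code of your own. Each camera call takes 0.05 s, during which the arm holds its last target.

## Working session

There is one attempt and no reset: what is moved stays moved. The work goes in short steps, Python scripts to look and compute and a tool call to move; the robot and the scene stay as the last step left them, time stands still between calls to the robot, and variables do not carry over. Pictures are saved under pics/ and viewed, and the job is handed in when it is done.

Besides the shell and the picture viewer there is one more tool, called after "Call:" in YAML: its name, and indented under it one key for each argument. servo_tool: Moves the arm, as the interface text tells. Its arguments: {"type":"object","properties":{"series":{"type":"array"},"squeeze":{"type":"number"}},"required":["series"]}

```bash
ls; mkdir -p pics; python3 - <<'E'
from rig import r, viewer, ticket
import cv2,pickle
for n in("scene","top"):
    c=viewer.camera(n); cv2.imwrite(f"pics/{n}0.png",c["img"][:,:,::-1]); pickle.dump(c,open(f"{n}0.pkl","wb"))
    print(c["mtx"],c["D"],c["view"])
print(r.get_obs())
E
```

```text
pics
[[479.83281274   0.         286.14960093]
 [  0.         479.83281274 213.56821012]
 [  0.           0.           1.        ]] [-0.08877287  0.          0.          0.          0.        ] [[ 0.33532891  0.94206302 -0.00847295 -0.23052332]
 [ 0.60101049 -0.22083924 -0.76812526 -0.31373717]
 [-0.72549357  0.25248228 -0.64024354  1.33067751]
 [ 0.          0.          0.          1.        ]]
[[397.69296305   0.         290.06056265]
 [  0.         397.69296305 213.76554232]
 [  0.           0.           1.        ]] [0.00017906 0.         0.         0.         0.        ] [[ 0.02873122 -0.99954965 -0.00866141  0.0310982 ]
 [-0.99873024 -0.02834679 -0.04164576  0.58928197]
 [ 0.04138148  0.00984695 -0.9990949   0.82379932]
 [ 0.          0.          0.          1.        ]]
{'t': 0.1, 'joints': array([-7.88102374e+01,  1.18813230e+01,  8.83992361e+01,  9.27757079e-04,
        7.98437769e+01, -8.62367696e+00]), 'qd': array([-0.00034217, -0.1480581 , -0.21294175,  0.01454524, -0.07626134,
       -0.01412179]), 'joint_efforts': array([ 1.05093527e-04, -3.84087825e+01, -2.92546839e+01, -5.10766972e-05,
        4.87470403e-03, -2.72930350e-06]), 'ee_pos': array([ 0.19473496, -0.54018315,  0.19650089]), 'eef_rot': array([-1.79980454e+02,  1.22793423e-01, -7.01867040e+01]), 'contact_force': array([ 0.7330731 ,  0.01296429, -0.07589744]), 'moment': array([0.01410677, 0.01367055, 0.00125317]), 'grip_width': 0.08542507521925925}
```

View pics/top0.png

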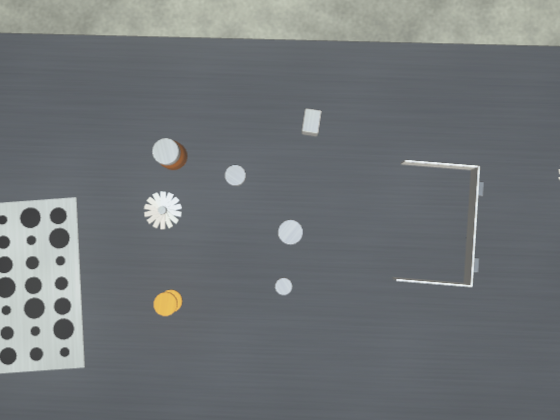

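View pics/scene0.png

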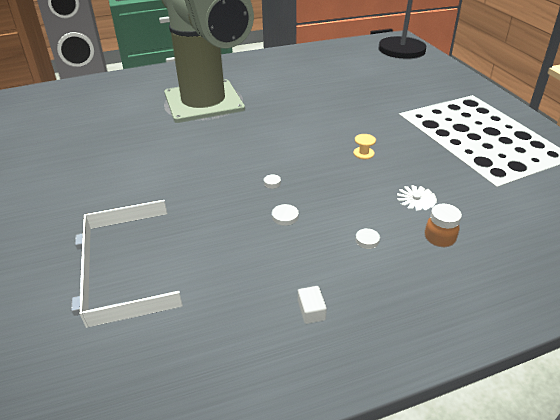

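The top view shows the medium slug at about (235,175), the large at (290,232) and the small at (283,286). The pen is on the right at (400–478, 162–287), its mouth facing left (+y). The rosette is at (163,210), the jar at (166,152), the spool at (167,303) and the block at (312,122).

```bash
cat > h.py <<'E'
import numpy as np,cv2
def p2w(c,uv,z):
    uv=np.array(uv,float).reshape(-1,1,2)
    n=cv2.undistortPoints(uv,c["mtx"],c["D"]).reshape(-1,2)
    R=c["view"][:3,:3];t=c["view"][:3,3];C=-R.T@t
    d=np.c_[n,np.ones(len(n))]@R
    return C+d*((z-C[2])/d[:,2])[:,None]
def blobs(c,thr=150):
    g=c["img"].min(axis=2)
    n,l,s,ce=cv2.connectedComponentsWithStats((g>thr).astype(np.uint8))
    return [(ce[i],s[i]) for i in range(1,n) if s[i][4]>80]
E
python3 - <<'E'
import pickle,numpy as np
from h import *
c=pickle.load(open("top0.pkl","rb"));s=pickle.load(open("scene0.pkl","rb"))
for ce,st in blobs(c):
    w=p2w(c,ce,.012)[0]; print("top",ce.round(1),st,w.round(4), "diam",2*np.sqrt(st[4]/np.pi)/397.7*.81, c["range_z"][int(ce[1]),int(ce[0])])
for ce,st in blobs(s):
    if ce[1]>150: print("scene",ce.round(1),st,p2w(s,ce,.012)[0].round(4))
print("pen top corners",p2w(c,[(403,162),(479,166),(472,286),(397,280)],.035).round(4))
print("jar,spool,block,ros",p2w(c,[(166,152)],.06).round(3),p2w(c,[(165,304)],.04).round(3),p2w(c,[(312,122)],.03).round(3),p2w(c,[(163,210)],.01).round(3))
E
```

```text
top [13.4 15. ] [  0   0  34  33 448] [1.001  0.6581 0.012 ] diam 0.04864335197754987 1.6427374
top [327.3  19. ] [   52     0   508    45 17195] [ 1.0084 -0.02    0.012 ] diam 0.30135997924759245 1.6254607
top [311.3 120.8] [302 109  20  25 388] [0.7869 0.0085 0.012 ] diam 0.0452689425708755 0.8247539
top [165.  150.9] [152 138  27  27 550] [0.7141 0.3171 0.012 ] diam 0.05389715384718374 0.7960256
top [451.3 213.2] [396 160  84 127 845] [ 0.5989 -0.2899  0.012 ] diam 0.06680559581813499 0.84515744
top [234.8 174.7] [225 165  21  20 336] [0.6675 0.1671 0.012 ] diam 0.0421263785377862 0.84019667
top [162.5 209.5] [ 144  191   38   39 1030] [0.5895 0.3174 0.012 ] diam 0.0737569754927603 0.84123105
top [ 41.5 286.9] [   0  197   85  176 9909] [0.4197 0.565  0.012 ] diam 0.22877017342827904 0.8431527
top [290.  231.7] [278 220  25  24 476] [0.5505 0.047  0.012 ] diam 0.05014041954688396 0.8334327
top [283.2 286. ] [275 278  17  17 229] [0.4369 0.0579 0.012 ] diam 0.03477780983112341 0.82914424
scene [363.2 152.6] [354 147  20  10  85] [0.4099 0.2867 0.012 ]
scene [271.6 179.1] [263 174  18  11 151] [0.436  0.0568 0.012 ]
scene [428.5 203.5] [ 397  185   65   38 1166] [0.6233 0.3255 0.012 ]
scene [122.3 268.8] [  71  199  112  129 3396] [ 0.5977 -0.2693  0.012 ]
scene [284.6 213. ] [271 204  28  21 412] [0.552 0.045 0.012]
scene [367.4 236. ] [355 228  26  17 325] [0.6671 0.1661 0.012 ]
scene [311.6 301.8] [297 285  30  36 726] [0.7759 0.0117 0.012 ]
scene [499.1 395.6] [ 379  348  181   72 6433] [1.019  0.1895 0.012 ]
pen top corners [[ 0.7001 -0.1809  0.035 ]
 [ 0.696  -0.3362  0.035 ]
 [ 0.4515 -0.3243  0.035 ]
 [ 0.4591 -0.1729  0.035 ]]
jar,spool,block,ros [[0.703 0.299 0.06 ]] [[0.398 0.295 0.04 ]] [[0.779 0.008 0.03 ]] [[0.589 0.317 0.01 ]]
```

```bash
python3 - <<'E'
import cv2
for n,(x0,y0,x1,y1) in dict(top=(380,140,500,300),).items():
    i=cv2.imread(f"pics/{n}0.png")[y0:y1,x0:x1]; cv2.imwrite("pics/penc.png",cv2.resize(i,None,fx=3.7,fy=3.7,interpolation=cv2.INTER_NEAREST))
E
```

```text
(no output)
```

View pics/penc.png

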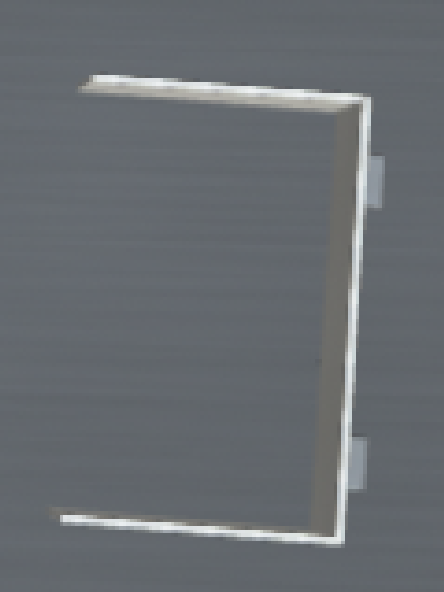

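```bash
cat >> h.py <<'E'
def rel(o,x,y,z,yaw):
    p=np.array(o["ee_pos"]);ps=np.radians(o["eef_rot"][2]);d=np.array([x,y,z])-p
    X=np.array([np.cos(ps),np.sin(ps)]);Y=np.array([np.sin(ps),-np.cos(ps)])
    t=-((yaw-o["eef_rot"][2]+180)%360-180)
    return np.array([d[:2]@X*1e3,d[:2]@Y*1e3,-d[2]*1e3,t]).round(1)
E
python3 - <<'E'
from rig import r
from h import *
print(rel(r.get_obs(),.425,.106,.12,13))
E
```

```text
[-529.9 -435.7   76.5  -83.2]
```

Call:
servo_tool:
  series:
    - [-53,-44,0,-9,20]
    - [-106,-87,0,-18,20]
    - [-159,-131,0,-27,20]
    - [-212,-174,0,-36,20]
    - [-265,-218,0,-45,20]
    - [-318,-261,10,-54,20]
    - [-371,-305,20,-63,20]
    - [-424,-348,35,-72,20]
    - [-477,-392,55,-83,20]
    - [-530,-436,76,-83,20]
    - [-530,-436,76,-83,20]
    - [-530,-436,76,-83,20]
  squeeze: 40

```text
t: 1.6
ee_pos: [0.4242, 0.1086, 0.1199]
eef_rot: [-179.9, 0.2, 13.2]
contact_force: [-0.0, -0.5, -0.3]
grip_width: 0.0199
```

```bash
python3 - <<'E'
from rig import r
from h import *
o=r.get_obs();print(o)
print(rel(o,.425,.106,.007,13))
E
```

```text
{'t': 1.6, 'joints': array([ 2.97982553e+00, -1.74643027e-01,  1.11336052e+02,  3.77527948e-02,
        6.90449187e+01, -1.02036454e+01]), 'qd': array([ 2.85606512,  3.0777152 , -2.54069871, -2.10391036, -0.78417223,
        5.35896356]), 'joint_efforts': array([  0.74901821, -26.25423253, -26.87001228,   0.28947512,
        -0.15832965,   0.10082708]), 'ee_pos': array([0.42422194, 0.10861493, 0.11989178]), 'eef_rot': array([-179.92879826,    0.19683195,   13.17002802]), 'contact_force': array([-0.03155449, -0.46349767, -0.32072062]), 'moment': array([-0.02222501,  0.04385765,  0.01021629]), 'grip_width': 0.019902800066135293}
[  0.2   2.7 112.9   0.2]
```

Call:
servo_tool:
  series:
    - [0,2,50,0,20]
    - [0,2,100,0,20]
    - [0,2,113,0,20]
    - [0,2,113,0,20]
    - [0,12,113,0,20]
    - [0,22,113,0,20]
    - [0,32,113,0,20]
    - [0,44,113,0,20]
    - [0,58,113,0,20]
    - [0,74,113,0,20]
    - [0,90,113,0,20]
    - [0,100,113,0,20]

```text
t: 3.1
ee_pos: [0.4479, 0.0067, 0.0086]
eef_rot: [180.0, -0.0, 12.8]
contact_force: [0.7, 0.3, -0.1]
grip_width: 0.02
```

```bash
cat > look.py <<'E'
import sys,cv2
from rig import r,viewer
from h import *
n=sys.argv[1]
c=viewer.camera("top");s=viewer.camera("scene");o=r.get_obs()
import numpy as np
cv2.imwrite(f"pics/t{n}.png",c["img"][:,:,::-1]);cv2.imwrite(f"pics/s{n}.png",s["img"][:,:,::-1])
print(o["t"],o["ee_pos"].round(4),o["eef_rot"].round(1),o["contact_force"].round(1))
for q,k in((c,"top"),(s,"scene")):
  for ce,st in blobs(q):
    w=p2w(q,ce,.012)[0]
    if st[4]<700 and .35<w[0]<.85: print(k,ce.round(1),st[2:],w.round(4))
if len(sys.argv)>2: print(rel(o,*map(float,sys.argv[2:6])))
E
python3 look.py 1
```

```text
3.2 [0.4481 0.0068 0.0087] [180.   -0.   12.7] [-0.1 -1.1 -0.4]
top [311.3 120.8] [ 20  25 386] [0.7869 0.0084 0.012 ]
top [165.  150.9] [ 27  27 549] [0.7142 0.3172 0.012 ]
top [234.8 174.7] [ 21  20 336] [0.6675 0.1671 0.012 ]
top [290.  231.7] [ 25  24 474] [0.5506 0.047  0.012 ]
scene [364.8 138.5] [ 21  10 169] [0.3549 0.3189 0.012 ]
scene [363.2 152.6] [20 10 85] [0.4099 0.2867 0.012 ]
scene [271.6 179.7] [ 18  14 164] [0.438  0.0561 0.012 ]
scene [284.6 213. ] [ 28  21 418] [0.5521 0.0451 0.012 ]
scene [367.4 236. ] [ 26  17 323] [0.6672 0.1661 0.012 ]
```

View pics/s1.png

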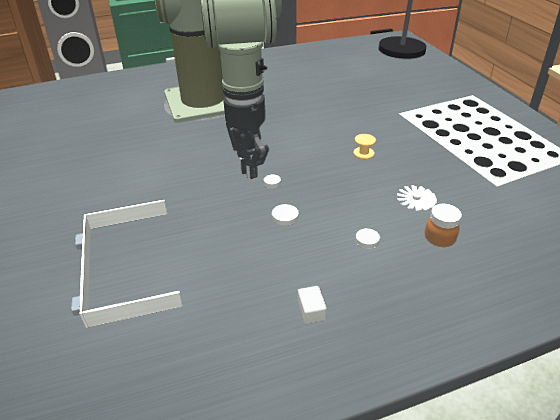

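The picture shows the slug still at (272,180). At this opening the fingertips sit back and passed over it, so I'll go back and run lower.

Call:
servo_tool:
  series:
    - [0,0,-20,0,16]
    - [0,-40,-20,0,16]
    - [0,-98,-20,0,16]
    - [0,-98,-20,0,16]
    - [0,-98,-5,0,16]
    - [0,-98,3,0,16]
    - [0,-98,5,0,16]
    - [0,-98,6,0,16]
    - [0,-98,6,0,16]

```text
t: 4.32
ee_pos: [0.4262, 0.1031, 0.0027]
eef_rot: [180.0, -0.0, 12.8]
contact_force: [1.1, 0.3, -0.1]
grip_width: 0.0162
```

```bash
python3 look.py 2 .4365 .0575 .012 13; python3 -c "
import cv2;i=cv2.imread('pics/s2.png')[110:230,200:340];cv2.imwrite('pics/s2c.png',cv2.resize(i,None,fx=5,fy=5))"
```

```text
4.425 [0.4263 0.1033 0.0028] [180.   -0.   12.8] [ 0.4  0.6 -0. ]
top [311.3 120.8] [ 20  25 387] [0.7869 0.0085 0.012 ]
top [165.  150.9] [ 27  27 550] [0.7141 0.3171 0.012 ]
top [234.8 174.7] [ 21  20 336] [0.6675 0.1671 0.012 ]
top [290.  231.7] [ 25  24 474] [0.5506 0.047  0.012 ]
top [283.2 286. ] [ 17  17 229] [0.4369 0.0579 0.012 ]
scene [364.8 138.6] [ 21  10 167] [0.355  0.3187 0.012 ]
scene [363.2 152.7] [21 10 87] [0.41   0.2868 0.012 ]
scene [271.6 179. ] [ 18  11 151] [0.4357 0.0567 0.012 ]
scene [284.6 213. ] [ 28  21 417] [0.552 0.045 0.012]
scene [367.4 236. ] [ 26  17 324] [0.6672 0.1661 0.012 ]
[-0.2 46.9 -9.2 -0.2]
```

View pics/s2c.png

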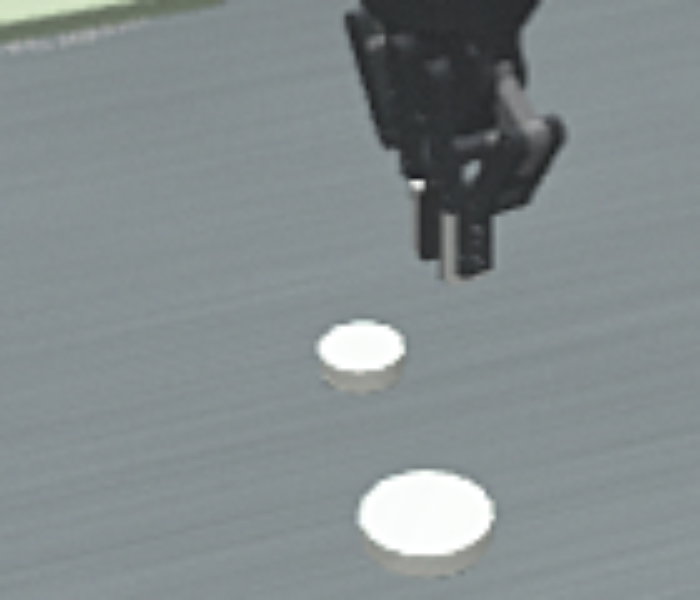

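The slug is dead ahead (0 lateral, 47 mm). I'll lower a little more and push.

Call:
servo_tool:
  series:
    - [0,0,2,0,14]
    - [0,8,2,0,14]
    - [0,16,2,0,14]
    - [0,24,2,0,14]
    - [0,32,2,0,14]
    - [0,42,2,0,14]
    - [0,54,2,0,14]
    - [0,66,2,0,14]
    - [0,80,2,0,14]
    - [0,92,2,0,14]
    - [0,100,2,0,14]
    - [0,100,2,0,14]

```text
t: 5.92
ee_pos: [0.4483, 0.0054, 0.0006]
eef_rot: [-180.0, -0.0, 12.7]
contact_force: [0.1, 0.3, -0.3]
grip_width: 0.0143
```

```bash
python3 look.py 3 .51 -.26 .012 13
```

```text
6.025 [0.4479 0.0061 0.0005] [-180.     0.    12.8] [-0.2  0.1 -0. ]
top [311.3 120.8] [ 20  25 386] [0.7869 0.0084 0.012 ]
top [165.  150.9] [ 27  27 549] [0.7142 0.3172 0.012 ]
top [234.8 174.7] [ 21  20 336] [0.6675 0.1671 0.012 ]
top [290.  231.7] [ 25  24 474] [0.5506 0.047  0.012 ]
scene [364.8 138.5] [ 21  10 167] [0.3549 0.3189 0.012 ]
scene [363.2 152.6] [20 10 85] [0.4099 0.2867 0.012 ]
scene [271.6 179. ] [ 18  11 152] [0.4359 0.0567 0.012 ]
scene [284.5 213. ] [ 28  21 416] [0.5521 0.045  0.012 ]
scene [367.4 236. ] [ 26  17 325] [0.6672 0.166  0.012 ]
[ 1.600e+00  2.732e+02 -1.150e+01 -2.000e-01]
```

View pics/s3.png

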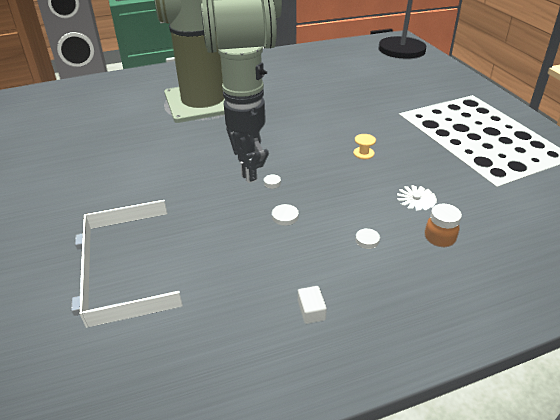

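The slug still did not move, at (272,180). I'll check where the tips really are against the reported TCP.

```bash
python3 - <<'E'
from rig import r,viewer
from h import *
c=viewer.camera("scene");t=viewer.camera("top");o=r.get_obs()
for q in(c,t):
    pts=np.array([o["ee_pos"],[.436,.057,.012],[.436,.057,0]])
    print(cv2.projectPoints(pts,cv2.Rodrigues(q["view"][:3,:3])[0],q["view"][:3,3],q["mtx"],q["D"])[0].reshape(-1,2).round(1))
def cloud(q):
    z=q["range_z"];v,u=np.mgrid[:420,:560]
    n=cv2.undistortPoints(np.stack([u,v],-1).reshape(-1,1,2).astype(float),q["mtx"],q["D"]).reshape(-1,2)
    P=np.c_[n*z.reshape(-1,1),z.reshape(-1)];V=q["view"]
    return ((P-V[:3,3])@V[:3,:3]).reshape(420,560,3)
C=cloud(c)
for v in range(160,186,2): print(v,[tuple((C[v,u]*1e3).round().astype(int)) for u in (244,248,252,256)])
print(C[179,272])
def rz(q,p):pass
i=c["img"][120:210,200:310,::-1];cv2.imwrite("pics/s4c.png",cv2.resize(i,None,fx=6,fy=6,interpolation=cv2.INTER_CUBIC))
i=t["img"][220:320,240:340,::-1];cv2.imwrite("pics/t4c.png",cv2.resize(i,None,fx=6,fy=6,interpolation=cv2.INTER_CUBIC))
E
```

```text
[[250.7 191.5]
 [271.7 179. ]
 [271.9 183.6]]
[[307.8 280.8]
 [283.6 286.4]
 [283.8 285.6]]
160 [(np.int64(441), np.int64(-1), np.int64(77)), (np.int64(468), np.int64(0), np.int64(93)), (np.int64(490), np.int64(3), np.int64(106)), (np.int64(507), np.int64(6), np.int64(116))]
162 [(np.int64(441), np.int64(-2), np.int64(72)), (np.int64(471), np.int64(-1), np.int64(91)), (np.int64(488), np.int64(3), np.int64(101)), (np.int64(504), np.int64(6), np.int64(110))]
164 [(np.int64(441), np.int64(-2), np.int64(67)), (np.int64(471), np.int64(-1), np.int64(86)), (np.int64(488), np.int64(3), np.int64(96)), (np.int64(496), np.int64(8), np.int64(100))]
166 [(np.int64(442), np.int64(-2), np.int64(63)), (np.int64(469), np.int64(-1), np.int64(80)), (np.int64(487), np.int64(3), np.int64(91)), (np.int64(483), np.int64(12), np.int64(86))]
168 [(np.int64(442), np.int64(-3), np.int64(59)), (np.int64(460), np.int64(1), np.int64(69)), (np.int64(488), np.int64(2), np.int64(87)), (np.int64(486), np.int64(11), np.int64(83))]
170 [(np.int64(445), np.int64(-4), np.int64(56)), (np.int64(463), np.int64(0), np.int64(
[... 704 characters left out ...]
462), np.int64(-1), np.int64(47)), (np.int64(465), np.int64(7), np.int64(47)), (np.int64(468), np.int64(14), np.int64(47))]
180 [(np.int64(405), np.int64(4), np.int64(2)), (np.int64(462), np.int64(-1), np.int64(41)), (np.int64(464), np.int64(7), np.int64(41)), (np.int64(458), np.int64(17), np.int64(34))]
182 [(np.int64(410), np.int64(2), np.int64(0)), (np.int64(465), np.int64(-2), np.int64(39)), (np.int64(419), np.int64(18), np.int64(2)), (np.int64(421), np.int64(26), np.int64(2))]
184 [(np.int64(416), np.int64(0), np.int64(0)), (np.int64(420), np.int64(8), np.int64(1)), (np.int64(424), np.int64(16), np.int64(1)), (np.int64(429), np.int64(24), np.int64(3))]
[0.43308489 0.05852927 0.00977523]
```

View pics/s4c.png

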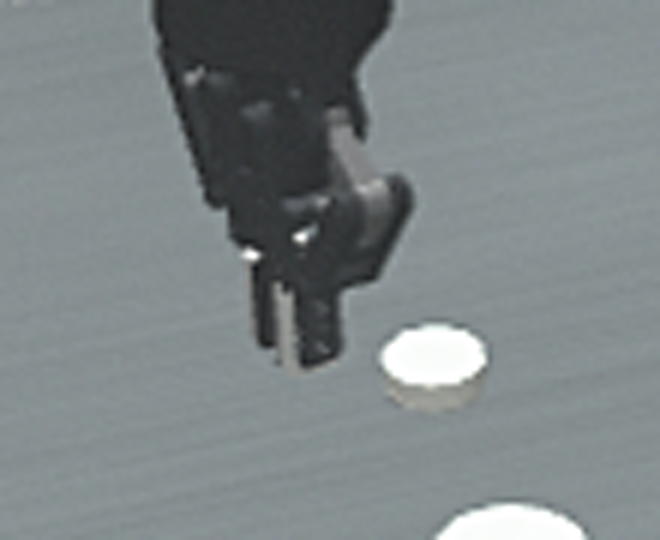

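View pics/t4c.png

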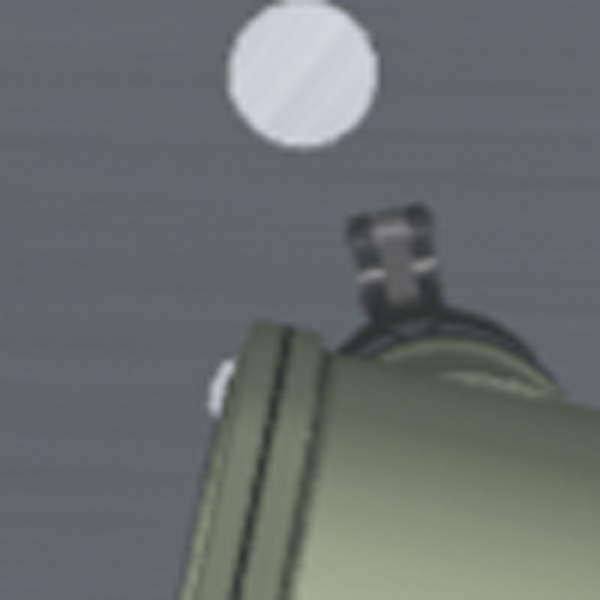

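The depth image shows the visible fingertips about 35 mm above the bench, while the state claims 0.5 mm. XY agrees. I'll go down gently here and let contact force tell the true height.

Call:
servo_tool:
  series:
    - [0,0,5,0,14]
    - [0,0,10,0,14]
    - [0,0,15,0,14]
    - [0,0,20,0,14]
    - [0,0,20,0,14]

```text
t: 6.75
ee_pos: [0.4475, 0.0061, -0.02]
eef_rot: [-180.0, 0.1, 12.8]
contact_force: [-0.0, -0.4, 0.4]
grip_width: 0.0139
```

```bash
cat > tip.py <<'E'
import sys
from rig import r,viewer
from h import *
c=viewer.camera("scene");o=r.get_obs()
print(o["t"],o["ee_pos"],o["contact_force"],o["grip_width"],o["joints"])
p=o["ee_pos"]
for dz in(0,.01,.02,.03,.04): print(dz,cv2.projectPoints(np.array([p+[0,0,dz]]),cv2.Rodrigues(c["view"][:3,:3])[0],c["view"][:3,3],c["mtx"],c["D"])[0].ravel().round(1))
u,v=cv2.projectPoints(np.array([p+[0,0,.02]]),cv2.Rodrigues(c["view"][:3,:3])[0],c["view"][:3,3],c["mtx"],c["D"])[0].ravel().astype(int)
i=c["img"][v-45:v+45,u-55:u+55,::-1];cv2.imwrite(f"pics/{sys.argv[1]}.png",cv2.resize(i,None,fx=6,fy=6,interpolation=cv2.INTER_CUBIC));print("crop origin",u-55,v-45)
E
python3 tip.py p5
```

```text
6.8 [ 0.44776579  0.00603534 -0.01971922] [1.34560682 0.46480169 0.53058714] 0.013946070069997173 [-1.03274786e+01  1.48498543e+01  1.15026053e+02  2.20924090e-03
  5.01669037e+01 -2.31403256e+01]
0 [251.1 199.1]
0.01 [250.9 195.4]
0.02 [250.6 191.6]
0.03 [250.3 187.8]
0.04 [250.1 183.9]
crop origin 195 146
```

View pics/p5.png

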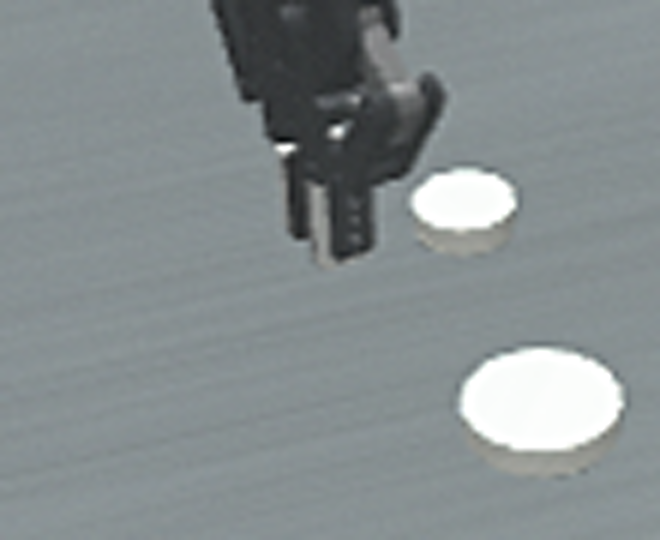

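Call:
servo_tool:
  series:
    - [0,0,4,0,14]
    - [0,0,7,0,14]
    - [0,0,9,0,14]
    - [0,0,9,0,14]

```text
t: 7.3
ee_pos: [0.4478, 0.006, -0.0286]
eef_rot: [-180.0, 0.0, 12.8]
contact_force: [-0.3, 0.9, 0.7]
grip_width: 0.0142
```

Call:
servo_tool:
  series:
    - [0,0,1,0,14]
    - [0,0,2,0,14]
    - [0,0,2,0,14]

```text
t: 7.68
ee_pos: [0.448, 0.006, -0.0305]
eef_rot: [-180.0, 0.0, 12.8]
contact_force: [-0.1, 0.4, -0.2]
grip_width: 0.0136
```

```bash
python3 tip.py p6
```

```text
7.725 [ 0.44802847  0.00597556 -0.03042329] [ 0.49538151  0.09767155 -0.18332808] 0.014299849890112166 [-1.03273877e+01  1.61480038e+01  1.15159523e+02 -4.49439933e-04
  4.86954658e+01 -2.31397091e+01]
0 [251.4 203.1]
0.01 [251.1 199.4]
0.02 [250.9 195.7]
0.03 [250.6 191.9]
0.04 [250.4 188.1]
crop origin 195 150
```

View pics/p6.png

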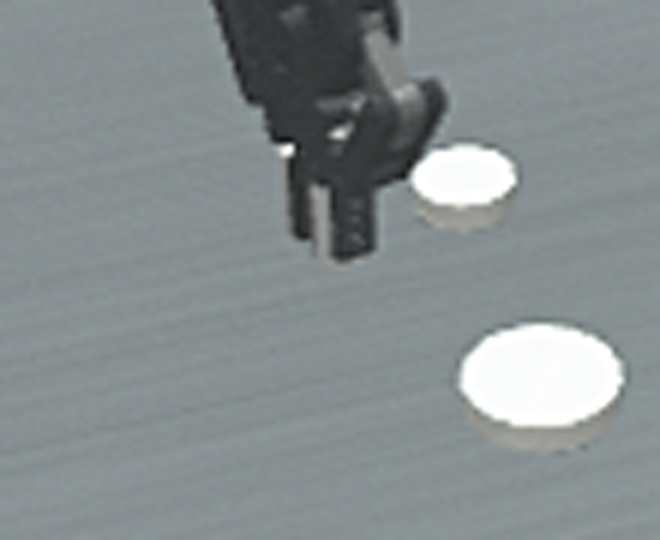

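Call:
servo_tool:
  series:
    - [0,0,1,0,14]
    - [0,0,2,0,14]
    - [0,0,2,0,14]

```text
t: 8.1
ee_pos: [0.4479, 0.006, -0.0325]
eef_rot: [-180.0, 0.0, 12.8]
contact_force: [-0.4, 0.4, -0.5]
grip_width: 0.0138
```

Call:
servo_tool:
  series:
    - [0,0,1,0,14]
    - [0,0,2,0,14]
    - [0,0,2,0,14]

```text
t: 8.48
ee_pos: [0.4482, 0.006, -0.0334]
eef_rot: [-180.0, 0.0, 12.8]
contact_force: [-4.0, 0.5, 10.0]
grip_width: 0.0138
```

The bench is touched at reported z = -33.3 mm, so true tip height is reported + 33 mm. I'll back off behind the small slug at a tip height of about 5 mm and push.

Call:
servo_tool:
  series:
    - [0,0,-35,0,14]
    - [0,-50,-35,0,14]
    - [0,-98,-35,0,14]
    - [0,-98,-20,0,14]
    - [0,-98,-6,0,14]
    - [0,-98,-6,0,14]
    - [0,-88,-6,0,14]
    - [0,-78,-6,0,14]
    - [0,-70,-6,0,14]
    - [0,-60,-6,0,14]
    - [0,-50,-6,0,14]
    - [0,-40,-6,0,14]

```text
t: 9.98
ee_pos: [0.4395, 0.0444, -0.0283]
eef_rot: [-180.0, -0.0, 12.8]
contact_force: [0.2, 0.8, 0.9]
grip_width: 0.0137
```

```bash
python3 tip.py p7; python3 look.py 7
```

```text
10.025 [ 0.44001858  0.04338684 -0.02820307] [ 0.00225419 -1.43187218  0.44322609] 0.014002976598394286 [-5.57921466e+00  1.52623606e+01  1.15987357e+02 -5.21904863e-02
  4.86904339e+01 -1.83304022e+01]
0 [266.8 196.4]
0.01 [266.7 192.7]
0.02 [266.5 189. ]
0.03 [266.4 185.3]
0.04 [266.2 181.5]
crop origin 211 144
10.125 [ 0.4395  0.0443 -0.0283] [180.   -0.   12.8] [-0.5  0.1  0.5]
top [311.3 120.8] [ 20  25 387] [0.7869 0.0085 0.012 ]
top [165.  150.9] [ 27  27 550] [0.7141 0.3171 0.012 ]
top [234.8 174.7] [ 21  20 336] [0.6675 0.1671 0.012 ]
top [290.  231.7] [ 25  24 474] [0.5506 0.047  0.012 ]
scene [364.8 138.6] [ 21  10 165] [0.355  0.3187 0.012 ]
scene [363.3 152.6] [21 10 86] [0.4099 0.287  0.012 ]
scene [253.8 185.7] [ 18  11 154] [0.4457 0.0142 0.012 ]
scene [284.6 213. ] [ 28  21 415] [0.552  0.0451 0.012 ]
scene [367.4 236. ] [ 26  17 325] [0.6671 0.1661 0.012 ]
```

View pics/p7.png

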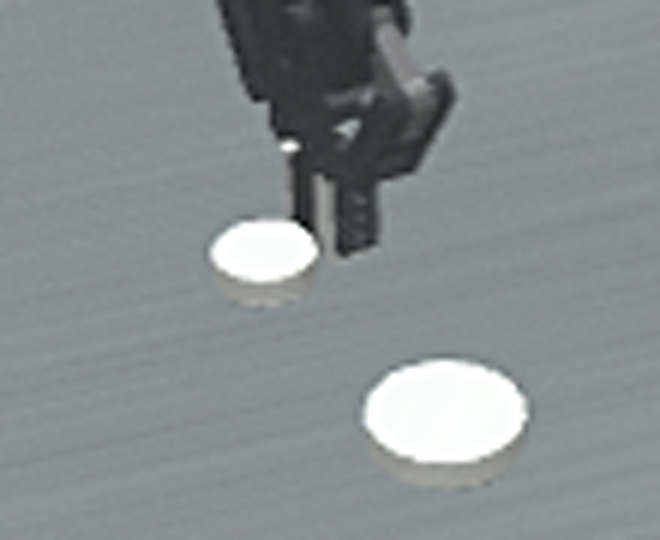

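The slug is nested at (254,186) and moving. I'll continue pushing.

Call:
servo_tool:
  series:
    - [0,10,0,0,14]
    - [0,24,0,0,14]
    - [0,40,0,0,14]
    - [0,58,0,0,14]
    - [0,76,0,0,14]
    - [0,94,0,0,14]
    - [0,112,0,0,14]
    - [0,130,0,0,14]
    - [0,148,0,0,14]
    - [0,164,0,0,14]
    - [0,176,0,0,14]
    - [0,184,0,0,14]

```text
t: 11.62
ee_pos: [0.4801, -0.1351, -0.0284]
eef_rot: [-180.0, 0.0, 12.8]
contact_force: [-0.6, 0.3, 0.3]
grip_width: 0.0139
```

```bash
python3 look.py 8
```

```text
11.725 [ 0.4805 -0.1353 -0.0283] [180.   -0.   12.8] [0.7 0.4 0.5]
top [311.3 120.8] [ 20  25 389] [0.7869 0.0085 0.012 ]
top [165.  150.9] [ 27  27 550] [0.7141 0.3171 0.012 ]
top [455.9 190.7] [ 78 117 643] [ 0.6466 -0.299   0.012 ]
top [234.8 174.7] [ 21  20 336] [0.6675 0.1671 0.012 ]
top [290.  231.7] [ 25  24 476] [0.5505 0.047  0.012 ]
top [432.8 302.7] [ 53  34 514] [ 0.4117 -0.2538  0.012 ]
scene [364.8 138.5] [ 21  10 167] [0.3549 0.3189 0.012 ]
scene [363.3 152.6] [21 10 86] [0.4099 0.287  0.012 ]
scene [284.5 212.7] [ 28  21 405] [0.5513 0.0452 0.012 ]
scene [367.4 236. ] [ 26  17 325] [0.6671 0.1661 0.012 ]
```

View pics/s8.png

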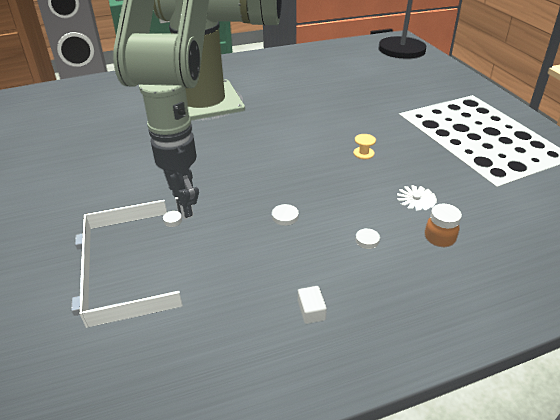

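```bash
python3 - <<'E'
import cv2,pickle
from h import *
s=pickle.load(open("scene0.pkl","rb"))
print(p2w(s,[(172.5,217)],.012), p2w(s,[(165,213),(166,203),(180,305),(179,293)],.0)[[0,2]],p2w(s,[(166,202),(180,293)],.035))
i=cv2.imread("pics/s8.png")[170:250,120:230];cv2.imwrite("pics/s8c.png",cv2.resize(i,None,fx=6,fy=6,interpolation=cv2.INTER_CUBIC))
E
```

```text
[[ 0.48840831 -0.16338843  0.012     ]] [[ 0.45575752 -0.17516707  0.        ]
 [ 0.70052549 -0.18804676  0.        ]] [[ 0.46726594 -0.16900497  0.035     ]
 [ 0.70696308 -0.18372805  0.035     ]]
```

View pics/s8c.png

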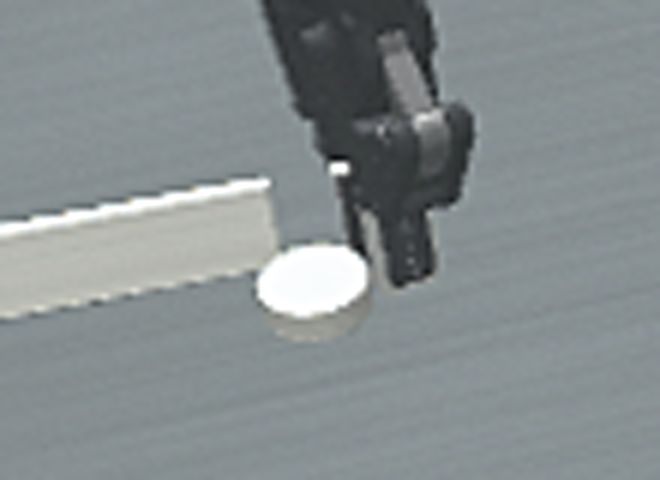

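The slug is inside the mouth line laterally, with about 12 mm clear of the -x wall and moving away from it. I'll push it in.

Call:
servo_tool:
  series:
    - [0,10,0,0,14]
    - [0,22,0,0,14]
    - [0,36,0,0,14]
    - [0,52,0,0,14]
    - [0,68,0,0,14]
    - [0,82,0,0,14]
    - [0,92,0,0,14]
    - [0,100,0,0,14]
    - [0,105,0,0,14]
    - [0,105,0,0,14]
    - [0,85,0,0,14]
    - [0,75,-60,0,14]

```text
t: 13.22
ee_pos: [0.4904, -0.2021, 0.0263]
eef_rot: [-179.3, 0.6, 12.9]
contact_force: [1.2, 0.4, -0.0]
grip_width: 0.0139
```

```bash
python3 look.py 9 .546 .106 .05 5
```

```text
13.325 [ 0.5003 -0.2075  0.0369] [179.6  -0.4  12.9] [ 0.9 -1.   0.5]
top [311.3 120.9] [ 20  25 392] [0.7868 0.0085 0.012 ]
top [165.1 151. ] [ 27  27 555] [0.714 0.317 0.012]
top [451.8 175.5] [ 78  72 523] [ 0.6784 -0.2901  0.012 ]
top [234.9 174.9] [ 21  21 344] [0.6671 0.167  0.012 ]
top [289.9 231.7] [ 25  25 479] [0.5505 0.0471 0.012 ]
top [513.8 300.9] [ 56  44 699] [ 0.4204 -0.4212  0.012 ]
scene [364.8 138.5] [ 21  10 166] [0.355  0.3188 0.012 ]
scene [363.3 152.7] [20 10 84] [0.4101 0.2868 0.012 ]
scene [284.6 213. ] [ 28  21 418] [0.552  0.0451 0.012 ]
scene [367.4 236. ] [ 26  17 325] [0.6671 0.1661 0.012 ]
scene [119.7 235.8] [ 20  13 209] [ 0.5087 -0.2663  0.012 ]
[ 114.7 -295.3  -13.1    7.9]
```

View pics/s9.png

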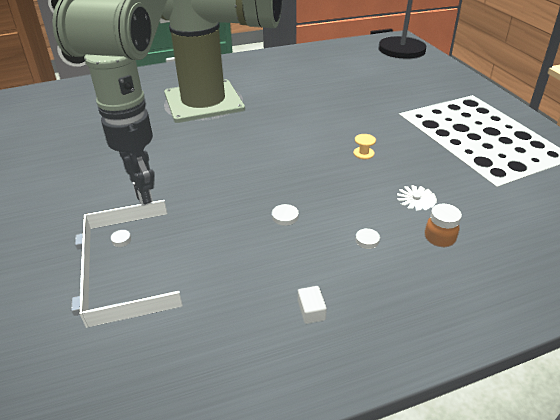

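The picture shows the small slug in the pen at (120,236), i.e. (0.509,-0.266). Next is the large one.

Call:
servo_tool:
  series:
    - [20,-50,0,2,20]
    - [40,-100,0,4,20]
    - [60,-150,0,7,20]
    - [80,-200,0,7,20]
    - [100,-250,0,7,20]
    - [116,-296,0,7,20]
    - [116,-296,0,7,20]
    - [116,-296,0,7,20]
    - [116,-296,30,7,20]
    - [116,-296,50,7,20]
    - [116,-296,58,7,20]
    - [116,-296,58,7,20]

```text
t: 14.82
ee_pos: [0.5435, 0.1059, -0.0268]
eef_rot: [180.0, 0.1, 5.7]
contact_force: [1.1, -0.7, 0.5]
grip_width: 0.0203
```

```bash
python3 look.py 10 .5512 .046 -.028 6
```

```text
14.925 [ 0.5449  0.1063 -0.0257] [ 1.8e+02 -1.0e-01  5.8e+00] [ 0.6 -0.5  0.3]
top [311.3 120.8] [ 20  25 386] [0.7869 0.0084 0.012 ]
top [165.  150.9] [ 27  27 549] [0.7142 0.3172 0.012 ]
top [234.8 174.7] [ 21  20 336] [0.6675 0.1671 0.012 ]
top [294.5 231.6] [ 14  24 272] [0.5509 0.0376 0.012 ]
top [244.5 246.2] [ 59   9 363] [0.5174 0.1416 0.012 ]
top [438.8 255.5] [ 17  17 230] [ 0.5099 -0.2649  0.012 ]
scene [364.8 138.5] [ 21  10 166] [0.355  0.3188 0.012 ]
scene [363.2 152.6] [20 10 85] [0.4099 0.2867 0.012 ]
scene [284.6 213. ] [ 28  21 413] [0.5519 0.0451 0.012 ]
scene [367.4 236. ] [ 26  17 325] [0.6671 0.1661 0.012 ]
scene [119.7 235.8] [ 20  13 209] [ 0.5087 -0.2663  0.012 ]
[ 0.3 60.7  2.3 -0.2]
```

View pics/s10.png

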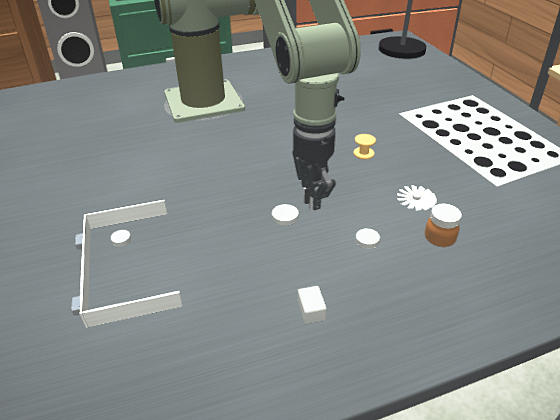

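The fingers at (315,205) line up with the large slug at (285,213): 0.3 mm lateral, 61 mm ahead. I'll push.

Call:
servo_tool:
  series:
    - [0,5,2,0,20]
    - [0,14,2,0,20]
    - [0,22,2,0,20]
    - [0,30,2,0,20]
    - [0,40,2,0,20]
    - [0,54,2,0,20]
    - [0,70,2,0,20]
    - [0,88,2,0,20]
    - [0,106,2,0,20]
    - [0,124,2,0,20]
    - [0,142,2,0,20]
    - [0,156,2,0,20]

```text
t: 16.42
ee_pos: [0.56, -0.0498, -0.0284]
eef_rot: [180.0, 0.0, 5.8]
contact_force: [0.9, 1.5, 1.7]
grip_width: 0.0199
```

```bash
python3 look.py 11
```

```text
16.525 [ 0.5603 -0.0505 -0.0284] [179.9  -0.    5.7] [0.5 0.  0.2]
top [311.3 120.8] [ 20  25 387] [0.7869 0.0085 0.012 ]
top [165.  150.9] [ 27  27 550] [0.7141 0.3171 0.012 ]
top [234.8 174.7] [ 21  20 336] [0.6675 0.1671 0.012 ]
top [364.7 236.3] [ 59  24 559] [ 0.5453 -0.1097  0.012 ]
top [438.8 255.5] [ 17  17 230] [ 0.5099 -0.2649  0.012 ]
scene [364.8 138.6] [ 21  10 165] [0.3551 0.3188 0.012 ]
scene [363.3 152.6] [21 10 86] [0.4099 0.287  0.012 ]
scene [219.2 232.2] [ 29  19 425] [ 0.5629 -0.0879  0.012 ]
scene [367.4 236. ] [ 26  17 324] [0.6671 0.1661 0.012 ]
scene [119.8 235.8] [ 20  13 208] [ 0.5087 -0.2663  0.012 ]
```

View pics/s11.png

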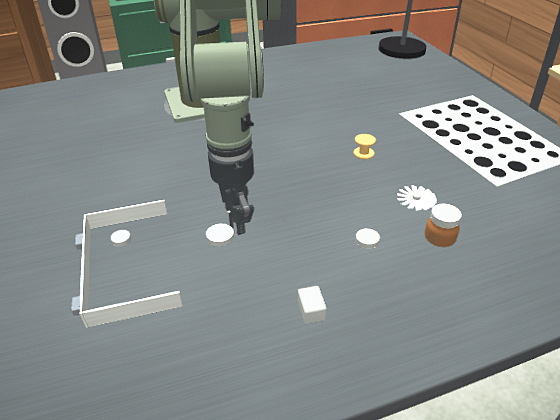

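The large slug is at (219,233), i.e. (0.563,-0.088), and tracking straight.

Call:
servo_tool:
  series:
    - [0,12,0,0,20]
    - [0,28,0,0,20]
    - [0,46,0,0,20]
    - [0,64,0,0,20]
    - [0,82,0,0,20]
    - [0,100,0,0,20]
    - [0,118,0,0,20]
    - [0,134,0,0,20]
    - [0,148,0,0,20]
    - [0,160,0,0,20]
    - [0,168,0,0,20]
    - [0,168,0,0,20]

```text
t: 18.02
ee_pos: [0.5772, -0.2163, -0.0282]
eef_rot: [180.0, -0.0, 5.8]
contact_force: [0.2, 0.9, 0.8]
grip_width: 0.0205
```

Call:
servo_tool:
  series:
    - [0,-20,0,0,20]
    - [0,-25,-40,0,20]
    - [0,-25,-70,0,20]
    - [0,-25,-70,0,20]

```text
t: 18.52
ee_pos: [0.5769, -0.19, 0.0448]
eef_rot: [179.8, -0.3, 5.9]
contact_force: [0.0, 0.1, 0.9]
grip_width: 0.0202
```

```bash
python3 look.py 12 .6685 .226 .035 -2
```

```text
18.625 [ 0.574  -0.1893  0.0414] [-180.     0.     5.9] [-1.  -0.7  0.5]
top [311.3 120.9] [ 20  25 393] [0.7868 0.0084 0.012 ]
top [165.1 151. ] [ 27  27 555] [0.714 0.317 0.012]
top [432.9 163.9] [ 63   9 286] [ 0.702  -0.2501  0.012 ]
top [234.8 174.9] [ 21  21 345] [0.6672 0.167  0.012 ]
top [470.5 270.7] [ 19  39 142] [ 0.4802 -0.3311  0.012 ]
scene [364.8 138.5] [ 21  10 167] [0.3549 0.3189 0.012 ]
scene [363.3 152.6] [21 10 86] [0.4099 0.287  0.012 ]
scene [367.4 236. ] [ 26  17 323] [0.6671 0.1662 0.012 ]
scene [119.7 235.8] [ 20  13 209] [ 0.5087 -0.2663  0.012 ]
scene [130.  260.5] [ 31  26 541] [ 0.5815 -0.2543  0.012 ]
[ 136.5 -403.4    6.4    7.9]
```

View pics/s12.png

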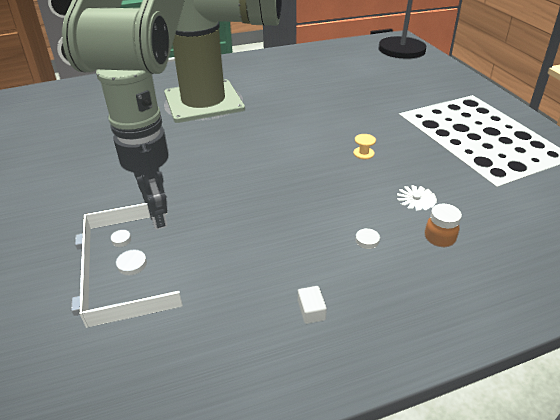

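Both are in the pen: small at (120,236), large at (130,261). Now the medium slug; stand-off kept short because of the jar.

Call:
servo_tool:
  series:
    - [18,-52,0,3,18]
    - [36,-104,0,6,18]
    - [54,-156,0,8.2,18]
    - [72,-208,0,8.2,18]
    - [90,-260,0,8.2,18]
    - [108,-312,0,8.2,18]
    - [126,-360,0,8.2,18]
    - [136,-384,0,8.2,18]
    - [136,-392,0,8.2,18]
    - [136,-394,0,8.2,18]
    - [136,-394,30,8.2,18]
    - [136,-394,50,8.2,18]

```text
t: 20.12
ee_pos: [0.6685, 0.2133, -0.0102]
eef_rot: [179.9, 0.2, -2.5]
contact_force: [-0.8, -1.2, -0.6]
grip_width: 0.0176
```

Call:
servo_tool:
  series:
    - [0,0,12,0,18]
    - [0,0,18,0,18]
    - [0,0,18,0,18]

```text
t: 20.5
ee_pos: [0.6698, 0.2148, -0.0266]
eef_rot: [180.0, 0.0, -2.4]
contact_force: [0.2, -1.4, 0.4]
grip_width: 0.0178
```

```bash
python3 look.py 13 .6672 .1665 -.028 -2.3
```

```text
20.6 [ 0.6706  0.2152 -0.0255] [-1.8e+02 -1.0e-01 -2.4e+00] [-0.5 -0.   0.5]
top [311.3 120.8] [ 20  25 388] [0.7869 0.0085 0.012 ]
top [164.  144.9] [ 54  15 354] [0.7269 0.3199 0.012 ]
top [234.8 174.7] [ 21  20 336] [0.6675 0.1671 0.012 ]
top [162.  204.4] [ 37  26 692] [0.6002 0.3188 0.012 ]
top [433.1 221.4] [ 25  25 480] [ 0.5807 -0.2522  0.012 ]
top [438.8 255.5] [ 17  17 230] [ 0.5099 -0.2649  0.012 ]
scene [364.6 138.5] [ 22  10 171] [0.3546 0.3185 0.012 ]
scene [363.3 152.5] [21 10 92] [0.4094 0.2873 0.012 ]
scene [119.8 235.8] [ 20  14 214] [ 0.5085 -0.2663  0.012 ]
scene [367.2 236.1] [ 26  17 329] [0.6671 0.1658 0.012 ]
scene [130.1 260.6] [ 31  26 556] [ 0.582  -0.2541  0.012 ]
[-1.4 48.8  2.5 -0.1]
```

View pics/s13.png

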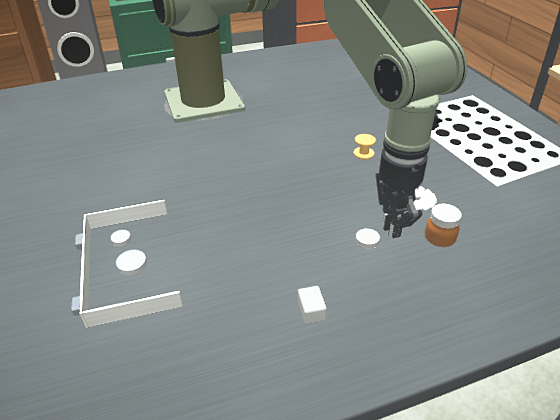

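The fingers sit behind the medium slug, 1.4 mm off laterally, and clear of the jar and the rosette. I'll push.

Call:
servo_tool:
  series:
    - [-1,4,2,0,18]
    - [-1,10,2,0,18]
    - [-1,16,2,0,18]
    - [-1,24,2,0,18]
    - [-1,36,2,0,18]
    - [-1,52,2,0,18]
    - [-1,70,2,0,18]
    - [-1,88,2,0,18]
    - [-1,106,2,0,18]
    - [-1,124,2,0,18]
    - [-1,142,2,0,18]
    - [-1,154,2,0,18]

```text
t: 22.1
ee_pos: [0.6623, 0.0599, -0.0284]
eef_rot: [-180.0, 0.0, -2.4]
contact_force: [0.0, 1.6, 0.9]
grip_width: 0.0183
```

```bash
python3 look.py 14 |grep -v "top"
```

```text
22.2 [ 0.6623  0.0593 -0.0285] [180.    0.   -2.5] [ 0.8 -0.2 -0.3]
scene [364.8 138.5] [ 21  10 166] [0.3549 0.3188 0.012 ]
scene [363.4 152.7] [21 10 85] [0.4102 0.2871 0.012 ]
scene [119.7 235.8] [ 20  13 209] [ 0.5087 -0.2663  0.012 ]
scene [294.6 252.1] [ 26  17 352] [0.6604 0.0257 0.012 ]
scene [130.  260.4] [ 31  26 535] [ 0.5813 -0.2543  0.012 ]
```

Call:
servo_tool:
  series:
    - [0,12,0,0,18]
    - [0,28,0,0,18]
    - [0,46,0,0,18]
    - [0,64,0,0,18]
    - [0,82,0,0,18]
    - [0,100,0,0,18]
    - [0,118,0,0,18]
    - [0,134,0,0,18]
    - [0,148,0,0,18]
    - [0,158,0,0,18]
    - [0,164,0,0,18]
    - [0,164,0,0,18]

```text
t: 23.7
ee_pos: [0.6556, -0.103, -0.0284]
eef_rot: [180.0, -0.0, -2.4]
contact_force: [0.9, 0.1, -0.4]
grip_width: 0.018
```

```bash
python3 look.py 15 |grep -v "top"
```

```text
23.8 [ 0.6557 -0.1024 -0.0283] [180.   -0.   -2.4] [ 0.3 -0.1  0.9]
scene [364.8 138.5] [ 21  10 166] [0.355  0.3188 0.012 ]
scene [363.2 152.6] [20 10 85] [0.4099 0.2867 0.012 ]
scene [119.7 235.8] [ 20  13 209] [ 0.5087 -0.2663  0.012 ]
scene [130.  260.4] [ 31  26 535] [ 0.5814 -0.2543  0.012 ]
scene [204.  272.3] [ 27  20 397] [ 0.6536 -0.1365  0.012 ]
```

View pics/s15.png

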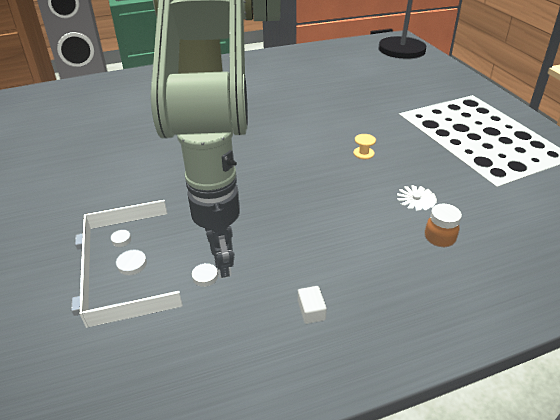

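The medium slug is at (204,273), i.e. (0.654,-0.137), lined up with the gap between the large slug and the +x wall. About 118 mm remain.

Call:
servo_tool:
  series:
    - [0,12,0,0,18]
    - [0,26,0,0,18]
    - [0,42,0,0,18]
    - [0,58,0,0,18]
    - [0,74,0,0,18]
    - [0,88,0,0,18]
    - [0,100,0,0,18]
    - [0,110,0,0,18]
    - [0,117,0,0,18]
    - [0,117,0,0,18]
    - [0,100,0,0,18]
    - [0,92,-20,0,18]

```text
t: 25.3
ee_pos: [0.6494, -0.1915, -0.0102]
eef_rot: [-179.9, 0.3, -2.3]
contact_force: [-0.0, -0.3, -0.4]
grip_width: 0.018
```

Call:
servo_tool:
  series:
    - [0,0,-40,0,18]
    - [0,-30,-90,0,18]
    - [0,-90,-120,0,18]
    - [0,-150,-120,0,18]
    - [0,-190,-120,0,18]
    - [0,-190,-120,0,18]
    - [0,-190,-120,0,18]

```text
t: 26.18
ee_pos: [0.6599, -0.0043, 0.1128]
eef_rot: [180.0, -0.1, -2.3]
contact_force: [0.6, -0.8, -0.8]
grip_width: 0.018
```

```bash
python3 look.py 16
```

```text
26.275 [ 0.6597 -0.0057  0.1122] [180.   -0.   -2.4] [ 0.4 -0.8  0.4]
top [368.  134.6] [ 36  11 173] [ 0.7606 -0.1122  0.012 ]
top [165.  150.8] [ 27  27 536] [0.7143 0.3173 0.012 ]
top [433.6 188.6] [ 20  20 328] [ 0.6496 -0.2522  0.012 ]
top [433.3 221.4] [ 24  24 467] [ 0.5808 -0.2525  0.012 ]
top [438.8 255.4] [ 17  17 225] [ 0.51   -0.2651  0.012 ]
scene [364.8 138.6] [ 21  10 165] [0.3551 0.3188 0.012 ]
scene [363.3 152.6] [21 10 86] [0.4099 0.287  0.012 ]
scene [119.7 235.8] [ 20  13 209] [ 0.5087 -0.2663  0.012 ]
scene [130.1 260.7] [ 31  26 552] [ 0.582  -0.2542  0.012 ]
scene [134.4 287.4] [ 27  21 430] [ 0.6483 -0.2537  0.012 ]
```

View pics/s16.png

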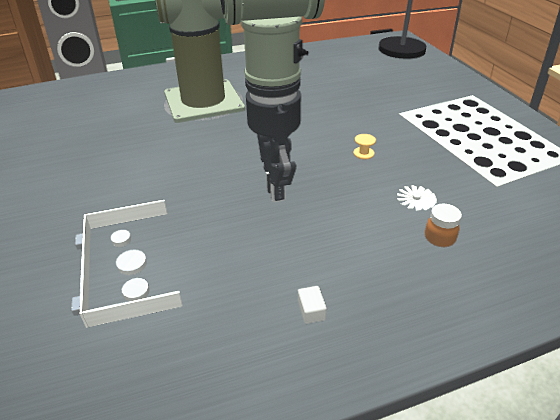

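View pics/t16.png

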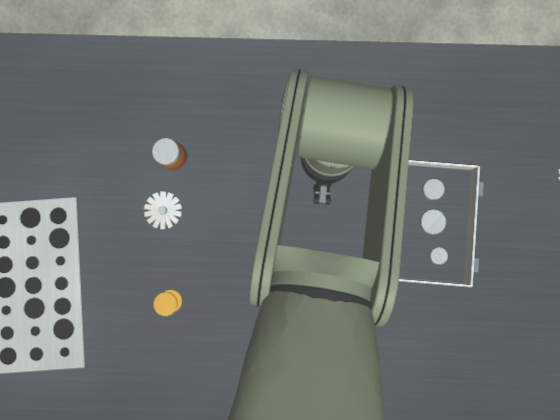

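In the top view all three slugs lie flat inside the pen at (433,189), (433,221) and (439,255). The jar, rosette and spool are where they were, the block is unmoved in the scene view, and the arm hangs clear.

```bash
python3 - <<'E'
from rig import r,ticket
print(r.get_obs()["qd"].round(2)); print(ticket.hand_in())
E
```

```text
[-0.72  0.33 -0.09  0.16 -0.03 -0.04]
the job is handed in; nothing more can be done
None
```

All three slugs are in the scrap pen, lying flat and wholly inside. I pushed them one at a time (small, large, medium), with the fingers opened 14–20 mm so each slug nested between the tips. The job was handed in at about 26 s, and the system gave no verdict.

**Final positions:** both cameras agree to about 2 mm.

| Slug | Centre (x, y), m |
|---|---|
| Small | (0.509, -0.266) |
| Large | (0.581, -0.253) |
| Medium | (0.649, -0.253) |

- **Clearance:** the mouth line is at about y = -0.175 to -0.188, so every slug is roughly 40 mm or more inside it and clear of the walls.
- **Bystanders:** the jar, spool, block and rosette show no movement in the last pictures. The arm partly hides the block from above, so I checked it in the scene view.
- **Robot:** it ended clear of everything, with the fingertips about 145 mm above the bench.

**Height reading was wrong:** the reported tool height disagreed with reality, because the tips touched the bench at a reported z of about -33 mm. Because of this, my first two passes at the small slug went over it without touching. I found the true height by lowering the fingers gently until they touched the bench, at about 10 N, and corrected for the offset from then on.

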